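# Pin the shaker's hold-down bar over the microtube rack

## Task

Clamp the microtube rack on the bench shaker: swing the hold-down bar down over the rack until its tongue sits fully home in the fork, then lock it there with the quick-release pin from the pin rest. Squeeze the pin's thumb button in and keep it in while you push the pin through fork and tongue up to its collar, then let go so that the button springs out and the balls lock the pin. Do not shift the rack, and leave the timer and the tip box where they are.

Things in the scene. Friction and masses are not known exactly. Their poses are not given: they have to be found in the camera images.
- shaker: Small bench shaker, white housing, aluminium platform 182 x 140 mm, its top 62 mm above the dark bench on which it stands fast (z = 0). Origin: centre of its underside. x runs from its front (control panel and fork, facing the robot) to its back (hinge of the bar), z up. Its highest fixed parts are the hinge lugs, 108 mm up, at the back.
- fork_mid (a point): Middle of the fork at the front of the platform, 90 mm above z = 0: two upright aluminium cheeks 30 mm wide, 6 mm thick, 34 mm over their outer faces, tops 16 mm above this point, each with a 15 mm round hole. The point lies on the holes' axis, halfway between the cheeks; y is the holes' axis, z up. The pin may go in from either side.
- hold_down_bar (a joint): Angle of the steel hold-down bar: 0 = down and home (level, tongue between the cheeks, holes in line), growing as its front end swings up, at most 1.3. Starts raised and stays where it is left (stiff hinge, about 2 N down on its front end moves it). Bar 20 mm wide, 7 mm thick; hinge axis along the shaker's y, 80 mm behind its centre, 98 mm above z = 0.
- bar_end (a point): Point on top of the bar's tongue (block 30 x 20 x 30 mm with a 17 mm cross hole at the bar's front end), 160 mm from the hinge axis; it moves with the bar, x along the bar towards the hinge, z out of the bar's top face. A thin tab reaches 35 mm further to the front. Home, the point is 105 mm above z = 0, straight over fork_mid.
- pin: Quick-release ball-lock pin, 124 mm long, about 0.14 kg, level in its rest. Origin: on its axis at the front face of its collar; x along the pin to the nose. Forward: 12 mm steel shank, 58 mm long. Backward: collar 19 mm across to -4 mm, 10 mm neck to -38 mm, black disc grip 42 mm across from -38 to -52 mm, then the thumb button.
- pin_grip (a point): Point on the pin's axis 52 mm behind the collar face: middle of the squeeze between the disc's front face (14 mm ahead) and the button's end (14 mm behind). To squeeze from above, one finger goes in front of the disc, over the neck, the other behind the button, tips 6 to 10 mm above the axis. Same axes as the pin.
- pin_nose (a point): Point on the pin's axis at the end of the nose, 58 mm ahead of the collar face; the last 11 mm taper to 6 mm. Two locking balls sit 17 mm behind it: button out, they stand out to 20 mm across and do not pass the holes; button in, they sink in flush. Same axes as the pin.
- pin_mid (a point): Point on the pin's axis 18.5 mm ahead of the collar face; it lies in the middle of the fork when the pin is locked there (the collar then stands within 3 mm of the near cheek). Same axes as the pin.
- pin_button (a joint): Travel of the thumb button, a round aluminium cap 32 mm across behind the disc grip: 0 = out (28 mm from its end face to the disc's front face), 0.006 m = fully in (22 mm). The spring needs about 4 N to start and 8 N fully in; let go, it springs out, unless the balls are still inside a hole.
- pin_rest: Grey plastic rest, 122 x 62 mm, fast on the white bench (its top is at z = 6 mm); the pin lies along its x, to be lifted straight up: disc grip in a saddle (tops 44 mm above the rest's underside) at one end, shank in a notch (tops 47 mm) at the other, pin axis 45 mm above the underside. Origin: centre of its underside; the pin's collar face is about 4 mm ahead of it on x.
- microtube_rack: Green rack of closed microtubes, 50 x 58 x 27 mm, loose in the middle of the shaker's platform under the bar. Origin: centre of its underside.
- tip_box: Pipette tip box with an orange-red deck, 82 x 122 x 65 mm, a bystander on the white bench. Origin: centre of its underside.
- timer: White bench timer, 64 x 64 x 18 mm, a bystander on the dark bench. Origin: centre of its underside.

How it is judged:
On the way, in this order (a step that is already met when the one before it is completed fails the run):
1. the hold-down bar is home in the fork (within 0.03 rad) (value of joint hold_down_bar below 0.03 rad), for 0.2 s.
2. the pin's nose is in the fork with the button held in (value of joint pin_button above 0.0035 m and distance between pin_nose and fork_mid below 0.03 m and angle between the x axis of pin and the y axis of fork_mid, either way round below 0.25 rad), for 0.1 s.
At the end, for the whole second after the job is handed in: The bar is down (under 0.03 rad); the pin is through cheeks and tongue (middle point within 6 mm of the fork's middle, axis within 0.15 rad of the holes') and at rest; its button is out (under 1.5 mm), the balls locked behind the far cheek; the rack moved under 12 mm (value of joint hold_down_bar below 0.03 rad and distance between pin_mid and fork_mid below 0.006 m and angle between the x axis of pin and the y axis of fork_mid, either way round below 0.15 rad and value of joint pin_button below 0.0015 m and linear speed of pin below 0.02 m/s and distance of microtube_rack from where it was at the start of the episode below 0.012 m); the robot touches nothing.
It fails at once if the tip box or the timer is pushed more than 30 mm (distance of any of tip_box, timer from where it was at the start of the episode above 0.03 m).
It fails at once if the microtube rack is pushed more than 25 mm (distance of microtube_rack from where it was at the start of the episode above 0.025 m).
It also fails if it takes over 51 s, if anything falls off the work surface, if the arm or the gripper's body presses on something with over 40 N, if the wrist force passes 120 N, or if a joint passes its speed limit or range.

## Robot

A 7-joint arm with a two-finger parallel gripper is mounted at the origin on the work surface; the furniture and walls round the work are solid. World frame = base frame: x ahead of the robot, y to its left, z up, the work surface at z = 0. Lengths are in m, angles in rad, forces in N, time in s.
With the tool pointing down it reaches from about 0.4 to 0.85 m from the base axis. Payload 10.4 kg.
Tool frame: the origin (TCP) lies midway between the tips of the shut fingers; the grasp point (between the pads) lies 19 mm behind it; z points along the fingers, y is the line along which they close (so a half turn about z gives the same grasp; the last joint's range is limited). The gripper opens to 87 mm and grips with 3 to 60 N. Pads are 19 mm wide; open, the fingers measure 117 mm over their backs; the gripper's body (75 mm by 190 mm) begins 51 mm behind the grasp point.
Start: joints at [-1.193, 0.332, -0.065, 1.46, 0.022, 1.35, -0.088], TCP at [0.244, 0.575, 0.223] pointing down, gripper open.
Joint ranges: [-2.6, 2.6], [-0.5, 2.12], [-1.47, 1.34], [0.16, 2.42], [-1.27, 4.41], [0.06, 2.06], [-2.6, 2.6]. Speed limits (rad/s): [2.22, 2.22, 2.79, 2.79, 3.14, 3.14, 3.14].

## Interface

Orientations are given as a unit quaternion [x, y, z, w].
In Python, from bench import r gives the robot as it stands.
- The arm moves only by the tool arm_command, never from a script. Its arguments are lists of equal length, an entry for each row: "xyz": the shift along the world's x, y, z in m, a list of three; "rot": the turn, a rotation vector about the world's x, y, z in rad, a list of three. In form: {"xyz": [[tx, ty, tz], ...], "rot": [[ax, ay, az], ...]}. A call has 1 to 20 rows; each row is the pose to reach, as a shift and turn from the pose commanded when the call began; what a row does not reach only later rows make up. A row lasts 1/12 s, in which the tool goes at most 41.7 mm and 7.16 degrees, less where a joint would pass 70% of its speed; a pose out of reach is approached as far as the arm can. A call with a gripper value outside its range is refused whole. "grip" is the opening, from 0 (shut) to 1 (fully open), set as the call begins (left out, the last holds). The fingers move at their own pace and stop on an object; "squeeze" is the grip in N (left out, the last holds). Time passes only in rows, so rows that repeat a pose let the fingers close. It gives the time, the measured TCP pose, the force, the opening and the grip force at its end, in the units of the state.
- r.read_state(): the state, without advancing time (a new reading comes with each control period).
- r.camera(name): name is "scene" or "top"; returns the picture (384x512x3 uint8, red, green, blue); there is no depth.
- r.camera_model(name): a dict with "fx", "fy", "cx", "cy" (pixels), "T" (4x4, takes a point from camera to world coordinates). Camera axes: x right, y up, looking along -z (the intrinsics and any distortion apply to the point x, -y, -z); pixel columns grow to the right and rows downward; lengths in m; the calibration is good to about 2 mm. A picture is of the moment at which its call begins. camera_model takes no time and is no camera call.
- r.close_job(): hands the job in; it is judged then, once.
Trained networks look in the newest picture that a camera, given by its name, has taken for a name from the list of things; names that differ only in an ending like _2 or _b are one class to them, and where a whole thing is asked for, a point or a joint stands for the part that bears it (a point fixed in the world has none). Each returns a list of dicts, best first, with "conf" (0 to 1); they miss things now and then, are a little off and sometimes report something else, mostly with a low value. They report only what shows in the picture. A call takes as long as a camera call.
- r.look_for(label, camera): "at" ([x, y, z] in m, in the coordinates of the camera as it stood for that picture, good to about 4 mm: the middle of the surface that is visible of it).
- r.spot_point(label, camera): "at" ([x, y, z] in m, in the coordinates of the camera as it stood for that picture, good to about 4 mm: a listed point, or the origin of a listed thing).
The state is a dict: "time": time; "joint_positions": joint angles; "joint_vel": joint speeds; "joint_torque": joint torques, N m; "ee_pos": TCP position; "eef_rot": TCP orientation; "ft_force": force on the tool from outside, world axes, zero at the start; "torque": the same for the moment, N m; "width": finger opening in m; "grip_force": force on a finger pad.
Only numpy, scipy, OpenCV 4.12 (cv2) and the standard library are available. Lean on these libraries where they do the work, as an engineer would, in place of code of your own. Each camera call takes 0.05 s, during which the arm holds its last target. There are 200 camera calls.

## Working session

There is one attempt and no reset: what is moved stays moved. The work goes in short steps, Python scripts to look and compute and a tool call to move; the robot and the scene stay as the last step left them, time stands still between calls to the robot, and variables do not carry over. Pictures are saved under pics/ and viewed, at most 10 in all, crops included, and the job is handed in when it is done.

Besides the shell and the picture viewer there is one more tool, called after "Call:" by a JSON object that holds its "name" and its "arguments", one argument or row to a line. arm_command: Moves the arm, as the interface text tells. Its arguments: {"type":"object","properties":{"xyz":{"type":"array"},"rot":{"type":"array"},"grip":{"type":"number"},"squeeze":{"type":"number"}},"required":["xyz","rot"]}

```bash
mkdir -p pics; cat > h.py <<'E'
from bench import r
import numpy as np, cv2
def w(c,p):
    T=np.array(r.camera_model(c)["T"]); return (T@np.r_[p,1])[:3]
def pts(c,names,f=None):
    for n in names:
        d=(f or r.spot_point)(n,c)
        print(c,n,[(np.round(w(c,x["at"]),3).tolist(),round(x["conf"],2)) for x in d[:2]])
def snap(c,fn):
    im=r.camera(c); cv2.imwrite("pics/"+fn,im[:,:,::-1]); return im
E
python3 - <<'E'
from h import *
a=snap("scene","s0.png"); b=snap("top","t0.png")
N=["shaker","fork_mid","bar_end","pin","pin_grip","pin_nose","pin_rest","microtube_rack","tip_box","timer"]
pts("scene",N); pts("top",N)
cv2.imwrite("pics/c0.png",cv2.resize(np.vstack([a,b])[:,:,::-1],(450,600)) if 0 else np.hstack([cv2.resize(a,(400,300)),cv2.resize(b,(400,300))])[:,:,::-1])
for c in("scene","top"):
    m=r.camera_model(c);print(np.round(m["T"],2).tolist(),m["fx"])
s=r.read_state();print(s)
E
```

```text
scene shaker [([0.6, -0.102, -0.001], 0.77)]
scene fork_mid [([0.517, -0.088, 0.089], 0.7)]
scene bar_end [([0.556, -0.096, 0.204], 0.64)]
scene pin [([0.609, 0.132, 0.051], 0.69), ([0.599, -0.102, 0.001], 0.57)]
scene pin_grip [([0.614, 0.181, 0.051], 0.67), ([0.603, -0.109, 0.066], 0.63)]
scene pin_nose [([0.6, 0.072, 0.049], 0.47)]
scene pin_rest [([0.613, 0.131, 0.005], 0.96)]
scene microtube_rack [([0.603, 0.071, 0.05], 0.42)]
scene tip_box [([0.676, 0.301, 0.006], 0.81)]
scene timer [([0.376, -0.174, 0.001], 0.79)]
top shaker [([0.598, -0.102, -0.001], 0.84)]
top fork_mid [([0.605, -0.108, 0.069], 0.31)]
top bar_end [([0.555, -0.09, 0.199], 0.74), ([0.676, 0.306, 0.002], 0.57)]
top pin [([0.612, 0.132, 0.052], 0.81)]
top pin_grip [([0.617, 0.186, 0.049], 0.53)]
top pin_nose [([0.603, 0.073, 0.047], 0.53)]
top pin_rest [([0.611, 0.135, 0.007], 0.77)]
top microtube_rack [([0.605, -0.11, 0.067], 0.85), ([0.555, -0.092, 0.2], 0.33)]
top tip_box [([0.675, 0.303, 0.003], 0.87)]
top timer [([0.377, -0.17, -0.001], 0.65)]
[[0.74, 0.4, -0.53, 0.04], [-0.67, 0.42, -0.61, -0.51], [-0.02, 
[... 218 characters left out ...]
9262176,  0.33215815, -0.06469647,  1.46011267,  0.0215961 ,
        1.34990297, -0.08851828]), 'joint_vel': array([ 1.45599402e-03,  6.02742570e-05, -1.31861383e-03,  2.91077510e-04,
        5.27070241e-04, -5.10752389e-04,  2.53046190e-05]), 'joint_torque': array([-6.37747689e-04, -6.23041892e+01,  2.36452318e-02, -3.90149403e+01,
       -6.14527543e-02,  3.13211849e-02,  3.64968719e-05]), 'ee_pos': array([0.24382283, 0.57549609, 0.2225956 ]), 'eef_rot': array([1.99058171e-01, 9.79987674e-01, 5.71854841e-05, 6.35107121e-07]), 'ft_force': array([-0.29037625,  0.5781999 , -0.69539709]), 'torque': array([-0.03429609, -0.00998538, -0.01174145]), 'grip_force': 0.0, 'width': 0.08669330369953109}
```

View pics/s0.png

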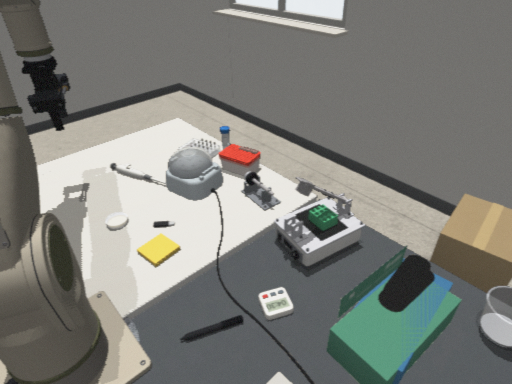

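View pics/t0.png

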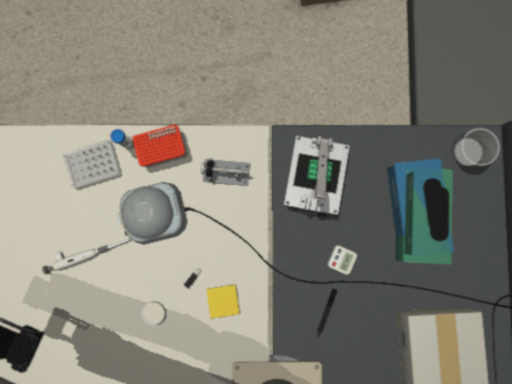

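The scene view shows the shaker near (320,230), with its bar raised, and the pin in its rest near (262,190). In the top view the shaker is at (318,175) and the pin at (225,172), its disc grip to the left. The network points agree with this: shaker yaw is about -0.165 and the pin axis is about 0.13 off world y. Next I move above the bar end with the fingers shut.

Call:
{"name": "arm_command", "arguments": {
  "xyz": [
    [0.1, -0.14, 0.06],
    [0.2, -0.275, 0.08],
    [0.2, -0.275, 0.08],
    [0.2, -0.275, 0.08],
    [0.2, -0.275, 0.08],
    [0.2, -0.275, 0.08],
    [0.2, -0.275, 0.08],
    [0.2, -0.275, 0.08],
    [0.2, -0.275, 0.08],
    [0.311, -0.668, 0.06],
    [0.311, -0.668, 0.06],
    [0.311, -0.668, 0.06],
    [0.311, -0.668, 0.06],
    [0.311, -0.668, 0.06],
    [0.311, -0.668, 0.06],
    [0.311, -0.668, 0.06],
    [0.311, -0.668, 0.06],
    [0.311, -0.668, 0.06],
    [0.311, -0.668, 0.06],
    [0.311, -0.668, 0.06]
  ],
  "rot": [
    [0, 0, 0.1],
    [0, 0, 0.236],
    [0, 0, 0.236],
    [0, 0, 0.236],
    [0, 0, 0.236],
    [0, 0, 0.236],
    [0, 0, 0.236],
    [0, 0, 0.236],
    [0, 0, 0.236],
    [0, 0, 0.236],
    [0, 0, 0.236],
    [0, 0, 0.236],
    [0, 0, 0.236],
    [0, 0, 0.236],
    [0, 0, 0.236],
    [0, 0, 0.236],
    [0, 0, 0.236],
    [0, 0, 0.236],
    [0, 0, 0.236],
    [0, 0, 0.236]
  ],
  "grip": 0,
  "squeeze": 20
}}

```text
time: 2.77
ee_pos: [0.5547, -0.1007, 0.2824]
eef_rot: [0.087, 0.996, -0.002, 0.0]
ft_force: [-0.6, -0.5, 0.5]
width: 0.0008
grip_force: 0.0
```

Call:
{"name": "arm_command", "arguments": {
  "xyz": [
    [0, 0, -0.03],
    [0, 0, -0.06],
    [0, -0.001, -0.075],
    [-0.003, -0.001, -0.0885],
    [-0.01, 0, -0.099],
    [-0.016, 0.001, -0.109],
    [-0.021, 0.0015, -0.12],
    [-0.026, 0.002, -0.131],
    [-0.029, 0.003, -0.143],
    [-0.032, 0.003, -0.154],
    [-0.034, 0.004, -0.163],
    [-0.035, 0.004, -0.172],
    [-0.035, 0.004, -0.172],
    [-0.035, 0.004, -0.172]
  ],
  "rot": [
    [0, 0, 0],
    [0, 0, 0],
    [0, 0, 0],
    [0, 0, 0],
    [0, 0, 0],
    [0, 0, 0],
    [0, 0, 0],
    [0, 0, 0],
    [0, 0, 0],
    [0, 0, 0],
    [0, 0, 0],
    [0, 0, 0],
    [0, 0, 0],
    [0, 0, 0]
  ]
}}

```text
time: 3.93
ee_pos: [0.5197, -0.0885, 0.1103]
eef_rot: [0.082, 0.997, -0.0, -0.0]
ft_force: [0.5, 0.2, -0.1]
width: 0.0007
grip_force: 0.0
```

```bash
python3 - <<'E'
from h import *
a=snap("scene","s1.png")
pts("scene",["bar_end","fork_mid"])
cv2.imwrite("pics/s1c.png",cv2.resize(a[150:290,240:400],(640,560),interpolation=cv2.INTER_CUBIC)[:,:,::-1])
E
```

```text
scene bar_end [([0.521, -0.089, 0.11], 0.48)]
scene fork_mid [([0.517, -0.085, 0.087], 0.81)]
```

View pics/s1c.png

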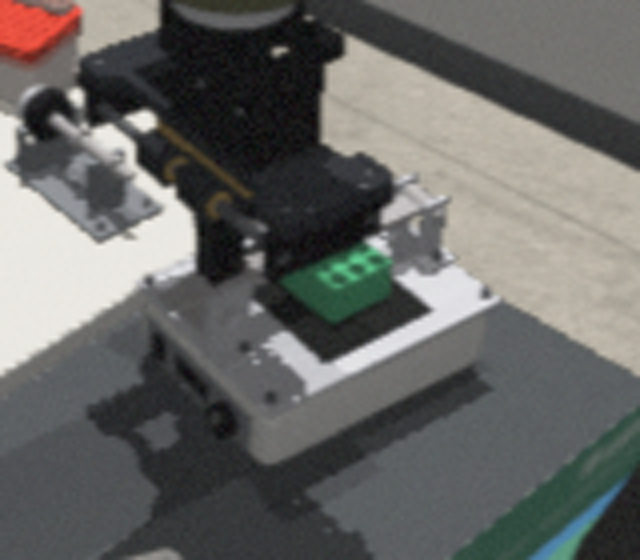

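The crop shows the fingers over the fork near (220,260). The bar is pressed almost level behind them and the rack is undisturbed. I press the last few mm gently.

Call:
{"name": "arm_command", "arguments": {
  "xyz": [
    [0, 0, -0.002],
    [0, 0, -0.004],
    [0, 0, -0.0055],
    [0, 0, -0.0065],
    [0, 0, -0.0065],
    [0, 0, -0.0065]
  ],
  "rot": [
    [0, 0, 0],
    [0, 0, 0],
    [0, 0, 0],
    [0, 0, 0],
    [0, 0, 0],
    [0, 0, 0]
  ]
}}

```text
time: 4.58
ee_pos: [0.5201, -0.0885, 0.1053]
eef_rot: [0.082, 0.997, 0.0, 0.0]
ft_force: [-5.5, 1.6, 14.1]
width: 0.0005
grip_force: 7.0
```

Call:
{"name": "arm_command", "arguments": {
  "xyz": [
    [0, 0, 0.03],
    [0, 0, 0.07],
    [-0.03, 0.03, 0.11],
    [-0.07, 0.06, 0.15],
    [-0.1, 0.1, 0.18],
    [-0.1, 0.1, 0.18],
    [-0.1, 0.1, 0.18]
  ],
  "rot": [
    [0, 0, 0],
    [0, 0, 0],
    [0, 0, 0.035],
    [0, 0, 0.035],
    [0, 0, 0.035],
    [0, 0, 0.035],
    [0, 0, 0.035]
  ],
  "grip": 0.58
}}

```text
time: 5.17
ee_pos: [0.4184, 0.0148, 0.2876]
eef_rot: [0.063, 0.998, 0.001, 0.002]
ft_force: [1.0, 0.1, 0.4]
width: 0.039
grip_force: 0.0
```

```bash
python3 - <<'E'
from h import *
a=snap("scene","s2.png"); b=snap("top","t2.png")
N=["fork_mid","bar_end","pin","pin_grip","pin_nose","pin_mid","pin_rest"]
pts("scene",N); pts("top",N)
def cr(im,c,box):
    return cv2.resize(im[box[0]:box[1],box[2]:box[3]],(400,400),interpolation=cv2.INTER_CUBIC)
cv2.imwrite("pics/c2.png",np.hstack([cr(a,0,(150,270,240,360)),cr(b,0,(110,230,200,320))])[:,:,::-1])
# project predicted points for checking
for c in("scene","top"):
    m=r.camera_model(c);Ti=np.linalg.inv(m["T"])
    for p in([.6155,.1835,.051],[.602,.0725,.051],[.5185,-.088,.090],[.520,-.0885,.105]):
        q=Ti@np.r_[p,1];print(c,p,round(m["cx"]+m["fx"]*q[0]/-q[2],1),round(m["cy"]+m["fy"]*-q[1]/-q[2],1))
E
```

```text
scene fork_mid [([0.518, -0.087, 0.088], 0.71)]
scene bar_end [([0.521, -0.091, 0.105], 0.91)]
scene pin [([0.611, 0.13, 0.057], 0.67)]
scene pin_grip [([0.605, 0.069, 0.049], 0.68), ([0.62, 0.18, 0.053], 0.6)]
scene pin_nose [([0.606, 0.07, 0.048], 0.76)]
scene pin_mid [([0.61, 0.11, 0.05], 0.78)]
scene pin_rest [([0.611, 0.13, 0.009], 0.98)]
top fork_mid [([0.518, -0.089, 0.091], 0.83)]
top bar_end [([0.519, -0.087, 0.104], 0.62)]
top pin [([0.612, 0.131, 0.054], 0.87)]
top pin_grip [([0.616, 0.186, 0.05], 0.77), ([0.676, 0.306, 0.002], 0.22)]
top pin_nose [([0.603, 0.076, 0.05], 0.59), ([0.599, -0.102, -0.0], 0.22)]
top pin_mid [([0.609, 0.11, 0.054], 0.76)]
top pin_rest [([0.613, 0.134, 0.01], 0.62), ([0.61, 0.113, 0.051], 0.18)]
scene [0.6155, 0.1835, 0.051] 249.6 176.8
scene [0.602, 0.0725, 0.051] 271.5 194.2
scene [0.5185, -0.088, 0.09] 292.8 224.5
scene [0.52, -0.0885, 0.105] 293.6 219.4
top [0.6155, 0.1835, 0.051] 206.0 168.2
top [0.602, 0.0725, 0.051] 248.9 173.3
top [0.5185, -0.088, 0.09] 313.1 204.2
top [0.52, -0.0885, 0.105] 314.0 203.2
```

View pics/c2.png

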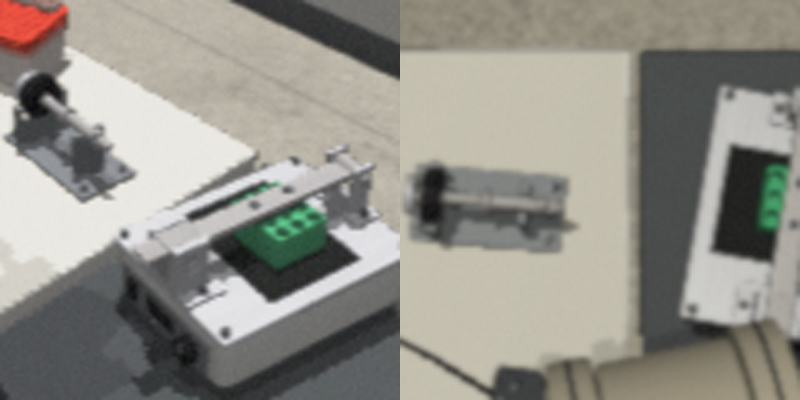

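The bar is level in the fork, and the tongue is seen at about (155,250) in the left crop. The pin lies straight in its rest, with the disc at (430,195) and the nose near (565,205) in the right crop. The projected points match what I see. I go to the pin next.

Call:
{"name": "arm_command", "arguments": {
  "xyz": [
    [0.04, 0.035, -0.02],
    [0.08, 0.07, -0.05],
    [0.12, 0.1, -0.08],
    [0.16, 0.14, -0.1],
    [0.1965, 0.172, -0.13],
    [0.1965, 0.172, -0.14],
    [0.1965, 0.172, -0.14],
    [0.1965, 0.172, -0.14],
    [0.1965, 0.172, -0.16],
    [0.1965, 0.172, -0.18],
    [0.1965, 0.172, -0.2],
    [0.1965, 0.172, -0.215],
    [0.1965, 0.172, -0.225],
    [0.1965, 0.172, -0.225],
    [0.1965, 0.172, -0.225]
  ],
  "rot": [
    [0, 0, 0],
    [0, 0, 0.008],
    [0, 0, 0.008],
    [0, 0, 0.008],
    [0, 0, 0.008],
    [0, 0, 0.008],
    [0, 0, 0.008],
    [0, 0, 0.008],
    [0, 0, 0.008],
    [0, 0, 0.008],
    [0, 0, 0.008],
    [0, 0, 0.008],
    [0, 0, 0.008],
    [0, 0, 0.008],
    [0, 0, 0.008]
  ]
}}

```text
time: 7.22
ee_pos: [0.6165, 0.1835, 0.0594]
eef_rot: [0.061, 0.998, 0.0, 0.0]
ft_force: [0.4, 0.5, 0.1]
width: 0.0508
grip_force: 0.0
```

```bash
python3 - <<'E'
from h import *
a=snap("scene","s3.png")
pts("scene",["pin","pin_nose","pin_grip"])
cv2.imwrite("pics/c3.png",cv2.resize(a[130:230,210:310],(600,600),interpolation=cv2.INTER_CUBIC)[:,:,::-1])
E
```

```text
scene pin [([0.611, 0.132, 0.053], 0.69), ([0.375, -0.175, 0.001], 0.48)]
scene pin_nose [([0.6, 0.072, 0.05], 0.68)]
scene pin_grip []
```

View pics/c3.png

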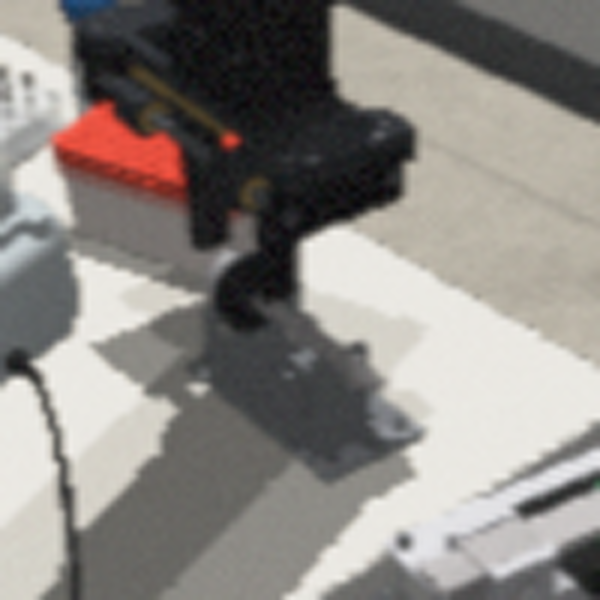

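One finger is in front of the disc near (280,290) and the other behind the button near (205,235), as wanted. I close and squeeze.

Call:
{"name": "arm_command", "arguments": {
  "xyz": [
    [0, 0, 0],
    [0, 0, 0],
    [0, 0, 0],
    [0, 0, 0],
    [0, 0, 0],
    [0, 0, 0]
  ],
  "rot": [
    [0, 0, 0],
    [0, 0, 0],
    [0, 0, 0],
    [0, 0, 0],
    [0, 0, 0],
    [0, 0, 0]
  ],
  "grip": 0,
  "squeeze": 35
}}

```text
time: 7.92
ee_pos: [0.6166, 0.1834, 0.0592]
eef_rot: [0.061, 0.998, 0.0, 0.0]
ft_force: [0.9, 0.0, -0.7]
width: 0.0213
grip_force: 34.9
```

Call:
{"name": "arm_command", "arguments": {
  "xyz": [
    [0, 0, 0.005],
    [0, 0, 0.015],
    [0, 0, 0.03],
    [0, 0, 0.05],
    [0, 0, 0.07],
    [0, 0, 0.07],
    [-0.015, -0.025, 0.07],
    [-0.03, -0.05, 0.07],
    [-0.045, -0.08, 0.07],
    [-0.06, -0.11, 0.07],
    [-0.075, -0.134, 0.07],
    [-0.075, -0.134, 0.07],
    [-0.075, -0.134, 0.07],
    [-0.075, -0.134, 0.07]
  ],
  "rot": [
    [0, 0, 0],
    [0, 0, 0],
    [0, 0, 0],
    [0, 0, 0],
    [0, 0, 0],
    [0, 0, 0],
    [0, 0, -0.01],
    [0, 0, -0.02],
    [0, 0, -0.03],
    [0, 0, -0.043],
    [0, 0, -0.043],
    [0, 0, -0.043],
    [0, 0, -0.043],
    [0, 0, -0.043]
  ]
}}

```text
time: 9.08
ee_pos: [0.5416, 0.0503, 0.1294]
eef_rot: [0.082, 0.997, 0.0, 0.0]
ft_force: [-0.6, 0.4, -2.2]
width: 0.0212
grip_force: 34.9
```

```bash
python3 - <<'E'
from h import *
for k in range(3):
    a=snap("scene",f"s4{k}.png")
    pts("scene",["pin","pin_nose","pin_mid","fork_mid"])
b=snap("top","t4.png"); pts("top",["pin","pin_nose","pin_mid","fork_mid","pin_grip"])
print({k:r.read_state()[k] for k in("ee_pos","eef_rot","width","ft_force","time")})
cv2.imwrite("pics/c4.png",np.hstack([cv2.resize(x,(400,400),interpolation=cv2.INTER_CUBIC) for x in(a[160:260,245:345],b[140:240,235:335])])[:,:,::-1])
E
```

```text
scene pin [([0.533, 0.003, 0.121], 0.51)]
scene pin_nose [([0.52, -0.056, 0.124], 0.57)]
scene pin_mid [([0.531, -0.015, 0.12], 0.47)]
scene fork_mid [([0.516, -0.084, 0.09], 0.57)]
scene pin [([0.534, 0.005, 0.122], 0.72), ([0.532, -0.016, 0.123], 0.58)]
scene pin_nose [([0.523, -0.057, 0.119], 0.58)]
scene pin_mid [([0.533, -0.016, 0.121], 0.5)]
scene fork_mid [([0.517, -0.085, 0.09], 0.84)]
scene pin [([0.535, 0.004, 0.122], 0.62)]
scene pin_nose [([0.523, -0.057, 0.121], 0.63)]
scene pin_mid [([0.532, -0.016, 0.12], 0.61)]
scene fork_mid [([0.515, -0.085, 0.09], 0.85)]
top pin []
top pin_nose []
top pin_mid [([0.518, -0.09, 0.089], 0.67)]
top fork_mid [([0.517, -0.086, 0.088], 0.69)]
top pin_grip []
{'ee_pos': array([0.54132982, 0.04949486, 0.12908593]), 'eef_rot': array([ 8.23015165e-02,  9.96607475e-01,  4.23374057e-05, -2.04377394e-06]), 'width': 0.02152437689352499, 'ft_force': array([-0.63095051,  0.79560746, -1.41283274]), 'time': 10.1333}
```

View pics/c4.png

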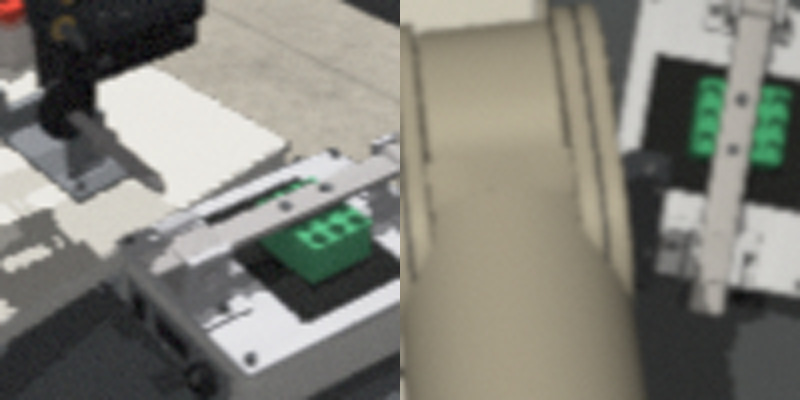

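The pin is gripped level at z≈0.121 (nose at (155,185) left). It points at the fork (175,255) and its nose is about 15 mm clear of it. I lower it to hole height and start the nose in.

Call:
{"name": "arm_command", "arguments": {
  "xyz": [
    [0, 0, -0.012],
    [0, 0, -0.024],
    [-0.0005, 0, -0.031],
    [-0.0005, 0, -0.031],
    [-0.0005, 0, -0.031],
    [-0.0012, -0.004, -0.031],
    [-0.0018, -0.008, -0.031],
    [-0.0025, -0.012, -0.031],
    [-0.003, -0.015, -0.031],
    [-0.0035, -0.018, -0.031],
    [-0.004, -0.021, -0.031],
    [-0.0043, -0.0235, -0.031],
    [-0.0048, -0.0256, -0.031],
    [-0.0048, -0.0256, -0.031]
  ],
  "rot": [
    [0, 0, 0],
    [0, 0, 0],
    [0, 0, 0],
    [0, 0, 0],
    [0, 0, 0],
    [0, 0, 0],
    [0, 0, 0],
    [0, 0, 0],
    [0, 0, 0],
    [0, 0, 0],
    [0, 0, 0],
    [0, 0, 0],
    [0, 0, 0],
    [0, 0, 0]
  ]
}}

```text
time: 11.3
ee_pos: [0.5365, 0.0233, 0.0981]
eef_rot: [0.083, 0.997, -0.0, -0.0]
ft_force: [0.3, 0.2, -1.2]
width: 0.0213
grip_force: 34.9
```

Call:
{"name": "arm_command", "arguments": {
  "xyz": [
    [-0.0005, -0.003, 0],
    [-0.001, -0.006, 0],
    [-0.0015, -0.009, 0],
    [-0.002, -0.012, 0],
    [-0.0025, -0.015, 0],
    [-0.003, -0.018, 0],
    [-0.0035, -0.021, 0],
    [-0.004, -0.024, 0],
    [-0.004, -0.024, 0]
  ],
  "rot": [
    [0, 0, 0],
    [0, 0, 0],
    [0, 0, 0],
    [0, 0, 0],
    [0, 0, 0],
    [0, 0, 0],
    [0, 0, 0],
    [0, 0, 0],
    [0, 0, 0]
  ]
}}

```text
time: 12.05
ee_pos: [0.5324, -0.0009, 0.0981]
eef_rot: [0.083, 0.997, -0.0, 0.0]
ft_force: [-0.2, -0.2, -1.2]
width: 0.0214
grip_force: 34.9
```

```bash
python3 - <<'E'
from h import *
a=snap("scene","s5.png")
pts("scene",["pin","pin_nose","pin_mid","fork_mid"])
cv2.imwrite("pics/c5.png",cv2.resize(a[180:260,255:335],(600,600),interpolation=cv2.INTER_CUBIC)[:,:,::-1])
E
```

```text
scene pin [([0.527, -0.049, 0.092], 0.75)]
scene pin_nose [([0.517, -0.106, 0.088], 0.75)]
scene pin_mid [([0.522, -0.065, 0.088], 0.58)]
scene fork_mid [([0.517, -0.084, 0.09], 0.78)]
```

View pics/c5.png

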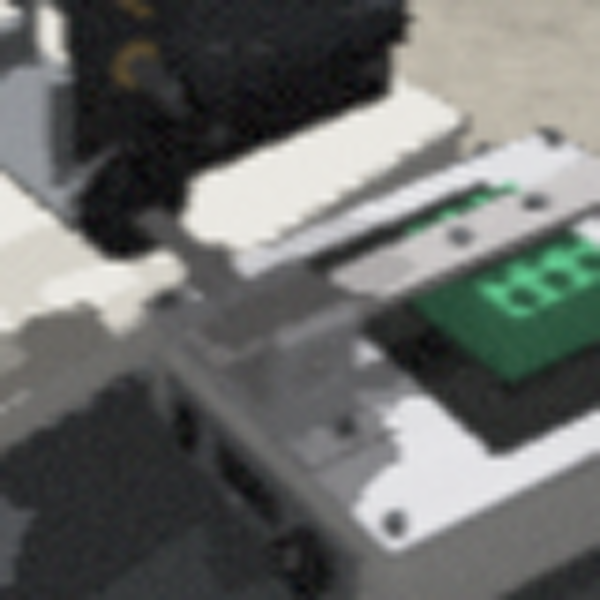

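The nose has entered the near cheek (around (215,285)) with no force, lined up. About 21 mm remain, so I push on to the collar, slowly at the end.

Call:
{"name": "arm_command", "arguments": {
  "xyz": [
    [-0.0005, -0.003, 0],
    [-0.001, -0.006, 0],
    [-0.0015, -0.009, 0],
    [-0.002, -0.012, 0],
    [-0.0025, -0.015, 0],
    [-0.003, -0.0175, 0],
    [-0.003, -0.019, 0],
    [-0.003, -0.019, 0]
  ],
  "rot": [
    [0, 0, 0],
    [0, 0, 0],
    [0, 0, 0],
    [0, 0, 0],
    [0, 0, 0],
    [0, 0, 0],
    [0, 0, 0],
    [0, 0, 0]
  ]
}}

```text
time: 12.97
ee_pos: [0.5295, -0.0196, 0.0981]
eef_rot: [0.083, 0.997, -0.0, -0.0]
ft_force: [-0.1, -0.1, -0.8]
width: 0.0212
grip_force: 34.9
```

```bash
python3 - <<'E'
from h import *
for k in (0,1):
    a=snap("scene",f"s6{k}.png")
    pts("scene",["pin","pin_nose","pin_mid","fork_mid"])
E
```

```text
scene pin [([0.521, -0.066, 0.093], 0.68)]
scene pin_nose [([0.509, -0.126, 0.088], 0.47)]
scene pin_mid [([0.518, -0.084, 0.091], 0.6), ([0.604, -0.106, 0.069], 0.21)]
scene fork_mid [([0.517, -0.092, 0.105], 0.7), ([0.516, -0.085, 0.089], 0.65)]
scene pin [([0.523, -0.065, 0.092], 0.51)]
scene pin_nose [([0.514, -0.124, 0.09], 0.74)]
scene pin_mid [([0.519, -0.084, 0.09], 0.53)]
scene fork_mid [([0.514, -0.088, 0.088], 0.98), ([0.378, -0.168, 0.001], 0.33)]
```

Nearly seated. I creep on until the collar touches.

Call:
{"name": "arm_command", "arguments": {
  "xyz": [
    [-0.0002, -0.001, 0],
    [-0.0003, -0.002, 0],
    [-0.0004, -0.0025, 0],
    [-0.0004, -0.0025, 0]
  ],
  "rot": [
    [0, 0, 0],
    [0, 0, 0],
    [0, 0, 0],
    [0, 0, 0]
  ]
}}

```text
time: 13.8
ee_pos: [0.5291, -0.0218, 0.0981]
eef_rot: [0.082, 0.997, 0.0, -0.0]
ft_force: [0.4, -0.3, -1.1]
width: 0.0214
grip_force: 34.9
```

Call:
{"name": "arm_command", "arguments": {
  "xyz": [
    [-0.0002, -0.001, 0],
    [-0.0003, -0.0015, 0],
    [-0.0003, -0.002, 0],
    [-0.0003, -0.002, 0]
  ],
  "rot": [
    [0, 0, 0],
    [0, 0, 0],
    [0, 0, 0],
    [0, 0, 0]
  ]
}}

```text
time: 14.13
ee_pos: [0.5289, -0.0233, 0.0981]
eef_rot: [0.082, 0.997, 0.0, 0.0]
ft_force: [-0.2, 0.8, -1.3]
width: 0.0213
grip_force: 34.9
```

Call:
{"name": "arm_command", "arguments": {
  "xyz": [
    [-0.0001, -0.001, 0],
    [-0.0003, -0.002, 0],
    [-0.0003, -0.002, 0]
  ],
  "rot": [
    [0, 0, 0],
    [0, 0, 0],
    [0, 0, 0]
  ]
}}

```text
time: 14.38
ee_pos: [0.5289, -0.0236, 0.0983]
eef_rot: [0.082, 0.997, 0.001, 0.0]
ft_force: [0.7, 6.6, -0.5]
width: 0.0212
grip_force: 34.9
```

The collar has made contact (6.6 N at y≈-0.024). I release.

Call:
{"name": "arm_command", "arguments": {
  "xyz": [
    [0, 0.001, 0],
    [0, 0.001, 0],
    [0, 0.001, 0],
    [0, 0.001, 0],
    [0, 0.001, 0],
    [0, 0.001, 0],
    [0, 0.001, 0]
  ],
  "rot": [
    [0, 0, 0],
    [0, 0, 0],
    [0, 0, 0],
    [0, 0, 0],
    [0, 0, 0],
    [0, 0, 0],
    [0, 0, 0]
  ],
  "grip": 0.52
}}

```text
time: 14.97
ee_pos: [0.5284, -0.025, 0.098]
eef_rot: [0.083, 0.997, -0.0, -0.0]
ft_force: [0.6, 0.3, 0.2]
width: 0.0446
grip_force: 0.0
```

Call:
{"name": "arm_command", "arguments": {
  "xyz": [
    [0, 0, 0.006],
    [0, 0, 0.015],
    [0, 0, 0.03],
    [0, 0, 0.06],
    [0, 0, 0.1],
    [-0.02, 0.04, 0.13],
    [-0.05, 0.08, 0.16],
    [-0.08, 0.12, 0.18],
    [-0.1, 0.16, 0.18],
    [-0.1, 0.18, 0.18],
    [-0.1, 0.18, 0.18]
  ],
  "rot": [
    [0, 0, 0],
    [0, 0, 0],
    [0, 0, 0],
    [0, 0, 0],
    [0, 0, 0],
    [0, 0, 0],
    [0, 0, 0],
    [0, 0, 0],
    [0, 0, 0],
    [0, 0, 0],
    [0, 0, 0]
  ]
}}

```text
time: 15.88
ee_pos: [0.4264, 0.1602, 0.2805]
eef_rot: [0.08, 0.997, 0.001, 0.001]
ft_force: [0.7, 0.5, 0.0]
width: 0.0451
grip_force: 0.0
```

```bash
python3 - <<'E'
from h import *
for k in (0,1):
  a=snap("scene",f"s7{k}.png"); pts("scene",["pin","pin_nose","pin_mid","pin_grip","fork_mid","bar_end","microtube_rack"])
b=snap("top","t7.png"); pts("top",["pin","pin_nose","pin_mid","pin_grip","fork_mid","bar_end","microtube_rack"])
cv2.imwrite("pics/c7.png",np.hstack([cv2.resize(x,(400,400),interpolation=cv2.INTER_CUBIC) for x in(a[180:260,255:335],b[150:240,265:355])])[:,:,::-1])
E
```

```text
scene pin [([0.522, -0.07, 0.089], 0.64)]
scene pin_nose [([0.51, -0.127, 0.088], 0.84), ([0.604, -0.108, 0.067], 0.43)]
scene pin_mid [([0.518, -0.089, 0.087], 0.69)]
scene pin_grip [([0.529, -0.021, 0.088], 0.69), ([0.678, 0.303, 0.005], 0.22)]
scene fork_mid [([0.518, -0.085, 0.089], 0.91), ([0.532, -0.025, 0.088], 0.46)]
scene bar_end [([0.522, -0.091, 0.102], 0.72)]
scene microtube_rack [([0.605, -0.109, 0.07], 0.82), ([0.597, -0.103, 0.001], 0.37)]
scene pin [([0.52, -0.069, 0.088], 0.67)]
scene pin_nose []
scene pin_mid [([0.518, -0.086, 0.086], 0.63)]
scene pin_grip [([0.531, -0.02, 0.091], 0.8)]
scene fork_mid [([0.515, -0.085, 0.09], 0.74)]
scene bar_end [([0.519, -0.09, 0.11], 0.95)]
scene microtube_rack [([0.602, -0.106, 0.068], 0.76)]
top pin [([0.521, -0.069, 0.089], 0.77), ([0.61, -0.109, 0.065], 0.33)]
top pin_nose [([0.514, -0.125, 0.084], 0.5)]
top pin_mid []
top pin_grip [([0.531, -0.015, 0.089], 0.53), ([0.518, -0.089, 0.089], 0.27)]
top fork_mid [([0.518, -0.088, 0.088], 0.78)]
top bar_end [([0.518, -0.086, 0.105], 0.93), ([0.518, -0.088, 0.087], 0.27)]
top microtube_rack [([0.604, -0.105, 0.067], 0.73)]
```

View pics/c7.png

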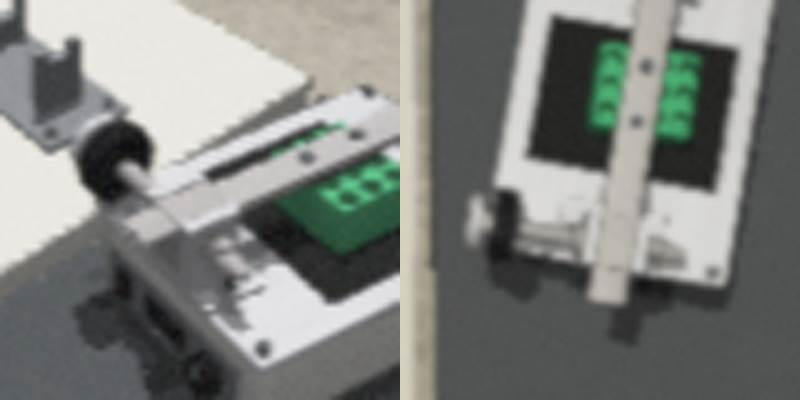

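The pin is through the fork in both crops. The nose sticks out beyond the far cheek at (665,250), and the button stands about 14 mm behind the disc at (475,220), so it is out. The bar is level and the rack has not moved.

```bash
python3 -c "
from bench import r
print(r.close_job())"
```

```text
the job is handed in; nothing more can be done
None
```

The rack is clamped: the bar is down in the fork, and the pin is through to its collar with its button out. The last pictures show the rack in place and the arm clear; I handed the job in at about 16 s, but no verdict came back.

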